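Slide the modelling board under the hand-rest bridge

TASK

Push the grey modelling board, with the clay petal lying on it, along the table and under the low wooden hand-rest bridge until its two red lines lie along the two long edges of the bridge's plank, the board square to the bridge and midway between its legs. Only push with the fingers, smoothly: do not grip, lift or tip the board, do not touch the petal or let it slide from its place on the board, and leave the bridge and the other things where they stand. Then take the hand away.

Things in the scene. Friction and masses are not known exactly. Their poses are not given: they have to be found in the camera images.
- board: Loose grey board lying flat, 100 mm wide (its x), 180 long (y), 16 thick, about 0.45 kg; origin at the centre of its underside, z up. Two thin red lines cross its top at y = -33 and +33 mm. It starts to the right (-y side) of the bridge, its +y end roughly towards the opening, but up to 0.3 rad askew and 35 mm off to a side.
- bridge: Loose dark wood bridge, 0.9 kg: plank 184 mm long (its x), 60 wide (y), underside 33 and top 49 mm above the table, on two legs 22 mm thick (x), 60 wide; opening 140 mm wide along x, passage along y. Origin on the table midway between the legs, below the plank's middle; the board starts on its -y side. When in place the origins coincide and the red lines show 3 mm outside the plank.
- petal: Loose curled cream clay petal, 19 x 45 x 9 mm, 20 g, lying unattached on the middle of the board, so that its top is 25 mm above the table (8 mm below the bridge); origin at the centre of its underside. Not to be touched.
- maroon_pot: Small maroon pot with a white lid, 32 mm across, 53 mm tall, standing beyond one end or the other of the bridge; origin at the centre of its base. Bystander.
- navy_pot: Small dark blue-grey pot with a white lid, 32 mm across, 48 mm tall, standing beyond the other end of the bridge; origin at the centre of its base. Bystander.
- pale_jar: Pale porcelain jar, 66 mm across, 82 mm tall, at the back on the left; origin at the centre of its base. Bystander.
- loop: Loop tool with a wooden handle, 26 x 167 x 14 mm, lying near the front on the left, its length along its y; origin at the middle of its underside. Bystander.

How it is judged:
By the outcome, as a careful person would: the job done as asked, in the order asked, and still so for the second after the job is handed in, with the robot touching nothing.
It also fails if it takes over 72 s, if anything falls off the work surface, if the arm or the gripper's body presses on something with over 40 N, if the wrist force passes 120 N, or if a joint passes its speed limit or range.

ROBOT

A 7-joint arm with a two-finger parallel gripper is mounted at the origin on a cart in front of the work surface, level with it; the furniture and walls round the work are solid. World frame = base frame: x ahead of the robot, y to its left, z up, the work surface at z = 0. Lengths are in mm, angles in rad, forces in N, time in s.
With the tool pointing down it reaches from about 400 to 925 mm from the base axis. Payload 5.6 kg.
Tool frame: the origin (TCP) lies on the front face of the gripper's body, between the roots of the fingers; the fingertips stand 73 mm ahead of it and the grasp point (between the pads) lies 54 mm ahead of it; z points along the fingers, y is the line along which they close (so a half turn about z gives the same grasp; the last joint's range is limited). The gripper opens to 85 mm and grips with 20 to 120 N. Pads are 22 mm wide; open, the fingers measure 114 mm over their backs; the gripper's body (76 mm by 85 mm) begins 54 mm behind the grasp point. The pads swing forward as they close: fully open they stand 13 mm farther back than shut.
Start: joints at [-1.382, 0.468, -0.012, 1.603, 0.006, 1.071, -0.056], TCP at [149.362, 632.611, 303.89] pointing down, gripper open.
Joint ranges: [-2.53, 2.53], [-0.31, 2.02], [-1.57, 1.55], [0.28, 2.44], [-1.29, 4.43], [0.15, 1.84], [-2.92, 2.92]. Speed limits (rad/s): [2.57, 2.57, 3.14, 3.14, 3.14, 3.14, 3.14].

INTERFACE

Orientations are given as [roll, pitch, yaw] about the fixed x, y, z axes, in that order (R = Rz(yaw) Ry(pitch) Rx(roll)).
In Python, from workcell import robot gives the robot as it stands.
- The arm moves only by the tool drive_tool, never from a script. Its argument "deltas" is text: rows parted by semicolons, each of 7 numbers parted by spaces: the shift along the tool's x, y, z in m, then the turn, a rotation vector about the tool's x, y, z in degrees, then the finger opening in m, from 0 to 0.0854. A call has 1 to 5 rows; each row is the pose to reach, as a shift and turn from the pose commanded when the call began, along the tool's axes at that moment; what a row does not reach only later rows make up. A row lasts 1/12 s, in which the tool goes at most 41.7 mm and 7.16 degrees, less where a joint would pass 70% of its speed; a pose out of reach is approached as far as the arm can. A call with a gripper value outside its range is refused whole. The fingers move at their own pace and stop on an object; the grip force is fixed at half the most. Time passes only in rows, so rows that repeat a pose let the fingers close. It gives the time, the measured TCP pose, the force, the opening and the grip force at its end, in the units of the state.
- robot.sense(): the state, without advancing time (a new reading comes with each control period).
- robot.read_camera(name): name is "scene" or "side" or "wrist"; returns a dict with "img" (384x512x3 uint8, red, green, blue), "fx", "fy", "cx", "cy" (pixels), "position" and "orientation" of the camera in the world. Camera axes: x right, y down, z forward; pixel columns grow to the right and rows downward; lengths in mm; the calibration is good to about 2 mm. A picture is of the moment at which its call begins. There is no depth.
- robot.finish_job(): hands the job in; it is judged then, once.
Trained networks look in a picture, given as the dict that the camera call returned (one of the last four; its "shot" number tells which), for a name from the list of things; names that differ only in an ending like _2 or _b are one class to them, and where a whole thing is asked for, a point or a joint stands for the part that bears it (a point fixed in the world has none). Each returns a list of dicts, best first, with "conf" (0 to 1); they miss things now and then, are a little off and sometimes report something else, mostly with a low value. They report only what shows in the picture. A call takes as long as a camera call.
- robot.regions_of(picture, label): "pixels" (384x512 bool, what is visible of it) and "rect" ([left, top, right, bottom] in pixels, round what is visible of it).
The state is a dict: "time_s": time; "joint_positions": joint angles; "qvel": joint speeds; "tau": joint torques, N m; "tcp_pos": TCP position; "eef_rot": TCP orientation; "wrist_force": force on the tool from outside, world axes, zero at the start; "wrist_torque": the same for the moment, N m; "width": finger opening in mm; "finger_force": force on a finger pad.
Only numpy, scipy, OpenCV 4.12 (cv2) and the standard library are available. Lean on these libraries where they do the work, as an engineer would, in place of code of your own. Each camera call takes 0.05 s, during which the arm holds its last target. There are 200 camera calls.

## Working session

There is one attempt and no reset: what is moved stays moved. The work goes in short steps, Python scripts to look and compute and a tool call to move; the robot and the scene stay as the last step left them, time stands still between calls to the robot, and variables do not carry over. Pictures are saved under pics/ and viewed, at most 10 in all, crops included, and the job is handed in when it is done.

Besides the shell and the picture viewer there is one more tool, called after "Call:" as name(argument=value, ...) on one line, values as JSON. drive_tool: Moves the arm, as the interface text tells. Its arguments: {"type":"object","properties":{"deltas":{"type":"string"}},"required":["deltas"]}

```bash
ls; mkdir -p pics
cat > h.py <<'E'
import numpy as np, cv2
from scipy.spatial.transform import Rotation as R
from workcell import robot
def cam(n):
    return robot.read_camera(n)
def save(p,f): cv2.imwrite('pics/'+f, cv2.cvtColor(p['img'],cv2.COLOR_RGB2BGR))
def rot(p):
    o=np.array(p['orientation'],float)
    if o.shape==(3,3): return o
    return R.from_euler('xyz',o).as_matrix() if o.size==3 else R.from_quat(o).as_matrix()
def world(p,uv,z):
    uv=np.atleast_2d(np.array(uv,float)); d=np.c_[(uv[:,0]-p['cx'])/p['fx'],(uv[:,1]-p['cy'])/p['fy'],np.ones(len(uv))]@rot(p).T
    c=np.array(p['position'],float); return c+d*((z-c[2])/d[:,2])[:,None]
def proj(p,X):
    q=(np.atleast_2d(X)-np.array(p['position']))@rot(p); return np.c_[q[:,0]/q[:,2]*p['fx']+p['cx'],q[:,1]/q[:,2]*p['fy']+p['cy']]
E
python3 - <<'E'
from h import *
s=robot.sense(); print(s['tcp_pos'],s['eef_rot'],s['time_s'])
for n in ['scene','side']:
    p=cam(n); save(p,n+'0.png'); print(n,p['position'],p['orientation'],p['fx'])
    for l in ['board','bridge','petal','maroon_pot','navy_pot','pale_jar','loop']:
        r=robot.regions_of(p,l)
        print(l,[(round(a['conf'],2),np.round(a['rect']).tolist()) for a in r[:2]])
    b=robot.regions_of(p,'board')
    if b:
        m=b[0]['pixels'].astype(np.uint8); c=max(cv2.findContours(m,0,2)[0],key=cv2.contourArea)
        q=cv2.approxPolyDP(c,4,True)[:,0]; print(q.tolist(), world(p,q,16).round(0)[:,:2].tolist())
E
```

```text
pics
[149.31055132 632.16148941 302.91215457] [-3.13975550e+00  1.48347733e-04  2.90969687e+00] 0.0
scene [-106.40055966 -408.55281525  441.91256782] [-2.00484023e+00 -3.12835157e-04 -9.03250876e-01] 380.7388552594528
board [(0.81, [308.0, 229.0, 403.0, 273.0])]
bridge [(0.84, [240.0, 188.0, 302.0, 242.0])]
petal [(0.47, [342.0, 243.0, 360.0, 247.0])]
maroon_pot [(0.63, [189.0, 213.0, 203.0, 240.0])]
navy_pot [(0.55, [273.0, 173.0, 286.0, 194.0])]
pale_jar [(0.75, [238.0, 159.0, 262.0, 189.0])]
loop [(0.79, [118.0, 216.0, 167.0, 231.0]), (0.37, [275.0, 174.0, 287.0, 192.0])]
[[309, 251], [315, 259], [394, 275], [401, 272], [402, 247], [394, 242], [320, 230]] [[475.0, -79.0], [458.0, -104.0], [503.0, -245.0], [520.0, -252.0], [608.0, -223.0], [617.0, -203.0], [564.0, -53.0]]
side [ 537.45064613 -690.65991592  404.49546086] [-2.01176779  0.01248804 -0.03818286] 352.7549720309314
board [(0.8, [209.0, 229.0, 294.0, 301.0])]
bridge [(0.63, [213.0, 179.0, 290.0, 212.0])]
petal []
maroon_pot [(0.52, [181.0, 172.0, 194.0, 192.0]), (0.38, [171.0, 160.0, 178.0, 178.0])]
navy_pot [(0.76, [302.0, 170.0, 317.0, 191.0])]
pale_jar [(0.67, [283.0, 144.0, 308.0, 180.0])]
loop [(0.41, [171.0, 160.0, 182.0, 179.0])]
[[255, 227], [210, 237], [239, 299], [294, 280]] [[564.0, -55.0], [472.0, -88.0], [529.0, -267.0], [621.0, -227.0]]
```

View pictures.

Run:
```python
import cv2
a=cv2.imread('pics/scene0.png')[150:300,160:420]; b=cv2.imread('pics/side0.png')[135:310,160:340]
cv2.imwrite('pics/c0.png',cv2.resize(a,None,fx=3,fy=3,interpolation=3)); cv2.imwrite('pics/c1.png',cv2.resize(b,None,fx=3.4,fy=3.4,interpolation=3))
```

```text
(no output)
```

View pics/c0.png

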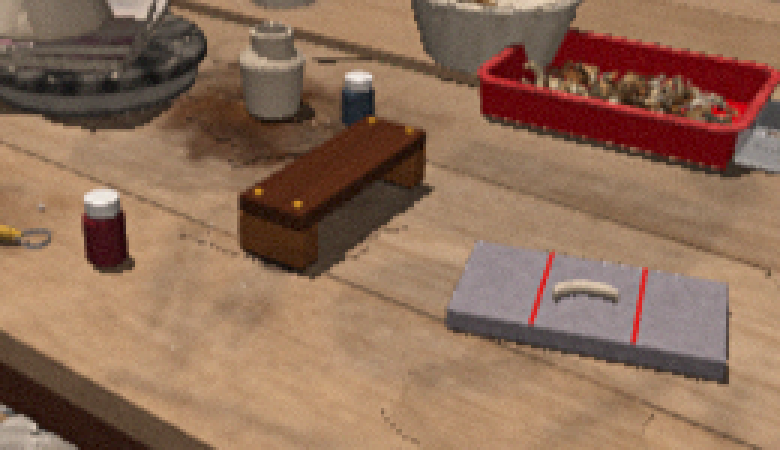

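View pics/c1.png

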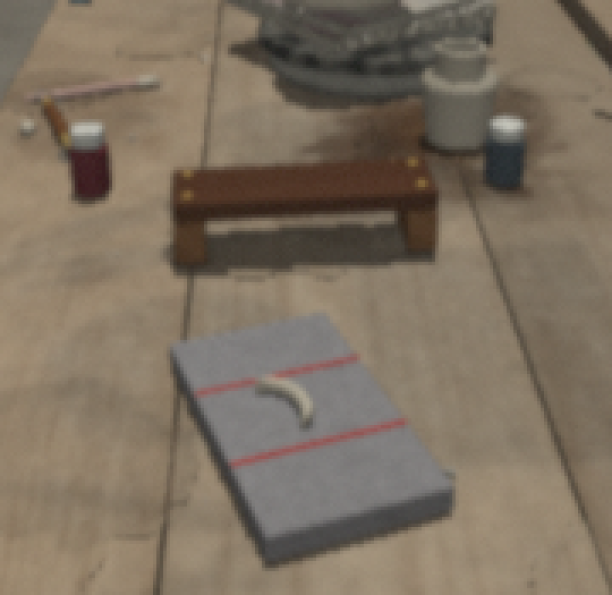

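The scene view shows the board askew on the right, petal mid-board and bridge left of it. The side view confirms the board is turned about +0.3 rad. Next I fit box models to the silhouettes.

```bash
cat > fit.py <<'E'
from h import *
from scipy.optimize import minimize
BOX={'board':[(-50,50,-90,90,0,16)],
 'bridge':[(-92,92,-30,30,33,49),(-92,-70,-30,30,0,33),(70,92,-30,30,0,33)]}
def pts(b,q):
    P=np.array([[x,y,z] for x in b[:2] for y in b[2:4] for z in b[4:]],float)
    c,s=np.cos(q[2]),np.sin(q[2]); return np.c_[q[0]+c*P[:,0]-s*P[:,1],q[1]+s*P[:,0]+c*P[:,1],P[:,2]]
def sil(p,n,q,k=4):
    m=np.zeros((384*k,512*k),np.uint8)
    for b in BOX[n]:
        h=cv2.convexHull(((proj(p,pts(b,q))+.5)*k*16).astype(np.int32)); cv2.fillConvexPoly(m,h,255,shift=4)
    return cv2.resize(m,(512,384),interpolation=cv2.INTER_AREA)/255.
def fit(ps,n,q0):
    ms=[]
    for p in ps:
        r=robot.regions_of(p,n)
        if r: ms.append((p,r[0]['pixels'].astype(float)))
    f=lambda q:sum(np.abs(sil(p,n,q)-m).sum() for p,m in ms)
    S=np.array([[0,0,0],[12,0,0],[0,12,0],[0,0,.08]])
    best=minimize(f,q0,method='Nelder-Mead',options=dict(initial_simplex=np.array(q0)+S,xatol=.02,fatol=.3))
    return best.x,best.fun,sum(m.sum() for _,m in ms)
def redlines(p,reg):
    i=p['img'].astype(int); k=cv2.dilate(reg.astype(np.uint8),np.ones((5,5)))
    return (i[...,0]-np.maximum(i[...,1],i[...,2])>45)&(k>0)
E
python3 - <<'E'
from fit import *
ps=[cam('scene'),cam('side')]
for n,q0 in [('bridge',[530,70,0.]),('board',[546,-159,.31])]:
    for g in ([ps[0]],[ps[1]],ps):
        x,f,a=fit(g,n,q0); print(n,x.round(3),round(f),a)
p=ps[0]
for n in['maroon_pot','navy_pot','petal']:
    for p in ps:
        r=robot.regions_of(p,n)
        if r:
            l,t,rr,b=r[0]['rect']; print(n,world(p,[(l+rr)/2,b-1],16 if n=='petal' else 0).round())
E
```

```text
bridge [5.58606e+02 7.71120e+01 6.50000e-02] 132 1567.0
bridge [5.54338e+02 7.75410e+01 5.80000e-02] 157 1429.0
bridge [5.54732e+02 7.61650e+01 5.70000e-02] 321 2996.0
board [ 5.49123e+02 -1.47892e+02  3.16000e-01] 275 2661.0
board [ 5.45178e+02 -1.48778e+02  3.16000e-01] 289 3521.0
board [ 5.45856e+02 -1.48898e+02  3.12000e-01] 592 6182.0
maroon_pot [[390. 161.   0.]]
maroon_pot [[390. 168.   0.]]
navy_pot [[731. 179.   0.]]
navy_pot [[719. 152.   0.]]
petal [[ 531. -155.   16.]]
```

Call:
drive_tool(deltas="-0.02 -0.016 0 0 0 0 0.04;-0.05 -0.04 0 0 0 0 0;-0.081 -0.065 0 0 0 0 0;-0.112 -0.09 0 0 0 0 0;-0.143 -0.115 0 0 0 0 0")

```text
time_s: 2.12
tcp_pos: [262.9, 486.3, 304.0]
eef_rot: [3.141, 0.0, 2.91]
wrist_force: [1.1, -0.5, -0.2]
width: 25.4
finger_force: 0.0
```

Call:
drive_tool(deltas="-0.031 -0.025 0 0 0 0 0;-0.062 -0.05 0 0 0 0 0;-0.093 -0.075 0 0 0 0 0;-0.124 -0.1 0 0 0 0 0;-0.155 -0.125 0 0 0 0 0")

```text
time_s: 2.53
tcp_pos: [385.1, 328.9, 304.3]
eef_rot: [3.141, 0.0, 2.91]
wrist_force: [0.4, 0.7, 0.6]
width: -0.0
finger_force: 0.0
```

Call:
drive_tool(deltas="-0.025 -0.02 0 0 0 5 0;-0.05 -0.04 0 0 0 11 0;-0.07 -0.06 0 0 0 17 0;-0.076 -0.07 0 0 0 23 0;-0.08 -0.08 0 0 0 29 0")

```text
time_s: 2.95
tcp_pos: [444.9, 232.4, 304.1]
eef_rot: [3.141, 0.001, 2.395]
wrist_force: [-0.2, 0.4, -0.9]
width: 0.0
finger_force: 0.0
```

Call:
drive_tool(deltas="-0.027 -0.028 0 0 0 0 0;-0.055 -0.057 0 0 0 0 0;-0.083 -0.086 0 0 0 0 0;-0.111 -0.115 0 0 0 0 0;-0.139 -0.144 0 0 0 0 0")

```text
time_s: 3.37
tcp_pos: [449.4, 32.5, 304.2]
eef_rot: [3.141, 0.0, 2.404]
wrist_force: [1.4, -0.2, 0.4]
width: 0.2
finger_force: 0.0
```

Call:
drive_tool(deltas="-0.027 -0.028 0 0 0 6 0;-0.055 -0.057 0.005 0 0 12 0;-0.082 -0.085 0.015 0 0 18 0;-0.105 -0.109 0.025 0 0 24 0;-0.1215 -0.126 0.045 0 0 29.7 0")

```text
time_s: 3.78
tcp_pos: [455.5, -144.4, 260.5]
eef_rot: [3.137, 0.003, 1.877]
wrist_force: [1.0, -0.1, 0.7]
width: 0.0
finger_force: 0.0
```

Call:
drive_tool(deltas="0 0 0.035 0 0 0 0;0 0 0.07 0 0 0 0;0 0 0.1 0 0 0 0;0 0 0.12 0 0 0 0;0 0 0.13 0 0 0 0")

```text
time_s: 4.2
tcp_pos: [453.5, -140.4, 126.5]
eef_rot: [-3.138, -0.002, 1.885]
wrist_force: [-0.2, 0.9, 0.7]
width: 0.0
finger_force: 0.0
```

Run:
```python
from h import *
p=cam('wrist'); save(p,'w1.png'); s=cam('side'); save(s,'s1.png')
print(robot.sense()['tcp_pos'],p['position'],p['orientation'])
a=cv2.imread('pics/s1.png')[130:310,140:340]
cv2.imwrite('pics/m1.png',np.hstack([cv2.resize(a,(427,384),interpolation=3),cv2.resize(cv2.imread('pics/w1.png'),(370,384))]))
```

```text
[ 454.08411666 -140.63473647  127.75109293] [428.52747541 -63.16661001 195.95937141] [2.81977242 0.00395757 0.31496795]
```

View pics/m1.png

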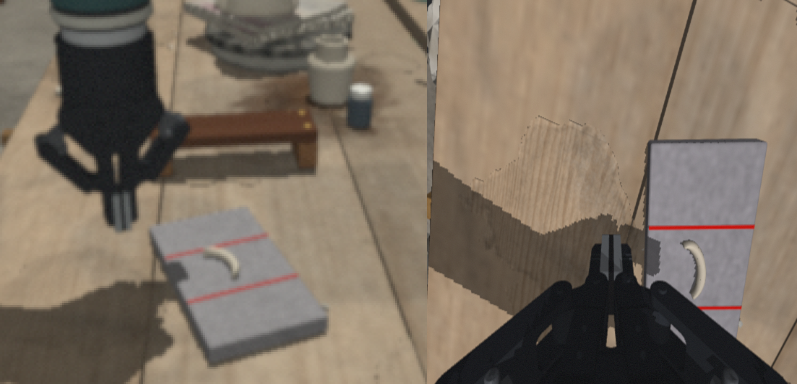

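The picture shows the shut fingers left of the board near its forward half and the petal in place. The wrist camera looks forward over the board. I'll lower the tool and close the gap before pushing the side.

Call:
drive_tool(deltas="0 0 0.015 0 0 0 0;0 0 0.03 0 0 0 0;0 0 0.041 0 0 0 0;0 0.003 0.045 0 0 0 0;0 0.006 0.048 0 0 0 0")

```text
time_s: 4.72
tcp_pos: [461.1, -138.9, 81.3]
eef_rot: [3.141, 0.0, 1.885]
wrist_force: [-0.3, 0.1, -0.4]
width: 0.0
finger_force: 0.0
```

Call:
drive_tool(deltas="0 0.002 0 0 0 0 0;0 0.004 0 0 0 0 0;0 0.006 0 0 0 0 0;0 0.008 0 0 0 0 0;0 0.01 0 0 0 0 0")

```text
time_s: 5.13
tcp_pos: [470.4, -135.7, 81.3]
eef_rot: [3.141, 0.0, 1.885]
wrist_force: [-1.4, 0.1, -0.9]
width: 0.1
finger_force: 0.0
```

Call:
drive_tool(deltas="0 0.001 0.0015 0 0 0 0;0 0.002 0.003 0 0 0 0;0.0011 0.0042 0.003 0 0 1 0;0.0022 0.0064 0.003 0 0 2 0;0.0033 0.0087 0.003 0 0 3 0")

```text
time_s: 5.55
tcp_pos: [476.5, -130.0, 77.6]
eef_rot: [-3.14, -0.001, 1.831]
wrist_force: [-3.2, -0.3, 1.5]
width: 0.0
finger_force: 1.3
```

Call:
drive_tool(deltas="0.0011 0.0022 0 0 0 1 0;0.0022 0.0044 0 0 0 2 0;0.0033 0.0067 0 0 0 3 0;0.0043 0.009 0 0 0 4 0;0.0053 0.0112 0 0 0 5 0")

```text
time_s: 5.97
tcp_pos: [486.9, -121.6, 77.9]
eef_rot: [-3.142, -0.0, 1.744]
wrist_force: [-1.9, -0.8, -0.2]
width: 0.2
finger_force: 0.8
```

```bash
cat > pose.py <<'E'
from fit import *
import sys
q0=eval(sys.argv[1]); ps=[cam(n) for n in sys.argv[2].split(',')]
B=np.array([555.5,76.5,.06])
for i,p in enumerate(ps): save(p,f'{sys.argv[3]}_{i}.png')
x,f,a=fit(ps,'board',q0); d=x-B; c,s=np.cos(B[2]),np.sin(B[2])
print('board',x.round(3),round(f),a,'in bridge',round(c*d[0]+s*d[1],1),round(-s*d[0]+c*d[1],1),round(d[2],3))
S=robot.sense(); print(S['time_s'],S['tcp_pos'].round(1),np.round(S['eef_rot'],3))
E
python3 pose.py '[550,-150,.2]' scene,side a
```

```text
board [ 5.57400e+02 -1.45656e+02  1.74000e-01] 1059 5566.0 in bridge -11.4 -221.9 0.114
6.1667 [ 487.3 -121.7   78.1] [3.14  0.    1.746]
```

Call:
drive_tool(deltas="0.001 0.0023 0 0 0 1 0;0.0022 0.0047 0 0 0 2 0;0.0033 0.007 0 0 0 3 0;0.0043 0.0094 0 0 0 4 0;0.0053 0.0117 0 0 0 5 0")

```text
time_s: 6.58
tcp_pos: [497.1, -114.6, 77.9]
eef_rot: [-3.141, -0.0, 1.656]
wrist_force: [-4.9, -0.7, 3.2]
width: -0.0
finger_force: 2.5
```

Call:
drive_tool(deltas="0.0005 0.0013 0 0 0 0.5 0;0.0011 0.0025 0 0 0 1 0;0.0016 0.0039 0 0 0 1.6 0;0.0016 0.0039 0 0 0 1.6 0;0.0016 -0.004 0 0 0 1.6 0")

```text
time_s: 7.0
tcp_pos: [495.3, -113.1, 78.1]
eef_rot: [3.138, 0.001, 1.632]
wrist_force: [0.4, -0.2, 0.9]
width: 0.2
finger_force: 0.0
```

Call:
drive_tool(deltas="0 -0.012 0 0 0 0 0;0 -0.035 0 0 0 0 0;0 -0.06 -0.02 0 0 0 0;0 -0.06 -0.055 0 0 0 0.05;0 -0.06 -0.08 0 0 0 0.05")

```text
time_s: 7.42
tcp_pos: [432.2, -117.6, 159.0]
eef_rot: [3.141, 0.0, 1.628]
wrist_force: [1.7, 0.3, 0.9]
width: 23.4
finger_force: 0.0
```

```bash
python3 pose.py '[565,-145,.07]' scene,side b
```

```text
board [ 5.66540e+02 -1.43904e+02  7.10000e-02] 518 5944.0 in bridge -2.2 -220.7 0.011
7.6167 [ 434.2 -116.7  158.6] [3.138 0.    1.631]
```

Call:
drive_tool(deltas="-0.031 0.026 0 0 0 0 0.05;-0.063 0.052 0 0 0 0 0.05;-0.095 0.078 0 0 0 0 0.05;-0.127 0.105 0 0 0 0 0.05;-0.152 0.126 0 0 0 0 0.05")

```text
time_s: 8.03
tcp_pos: [569.6, -263.5, 156.3]
eef_rot: [-3.142, 0.001, 1.63]
wrist_force: [0.0, -0.7, 0.2]
width: 50.1
finger_force: 0.0
```

Call:
drive_tool(deltas="-0.0075 0.0056 0.015 0 0 0 0.05;-0.0075 0.0056 0.04 0 0 0 0.05;-0.0075 0.0056 0.065 0 0 0 0.05;-0.0075 0.0056 0.078 0 0 0 0.05;-0.0075 0.0056 0.082 0 0 0 0.05")

```text
time_s: 8.45
tcp_pos: [572.2, -267.5, 71.9]
eef_rot: [-3.136, -0.003, 1.63]
wrist_force: [1.1, -0.3, 0.6]
width: 50.4
finger_force: 0.0
```

Run:
```python
from h import *
p=cam('wrist'); save(p,'w2.png'); s=cam('side'); save(s,'s2.png')
S=robot.sense(); print(S['tcp_pos'],S['width'],S['wrist_force'],p['position'],p['orientation'])
a=cv2.imread('pics/s2.png')[160:340,180:350]
cv2.imwrite('pics/m2.png',np.hstack([cv2.resize(a,(397,420),interpolation=3),cv2.resize(cv2.imread('pics/w2.png'),(400,420))]))
```

```text
[ 573.53235292 -268.20058078   74.65697408] 49.87575088271458 [ 0.575385   -1.38039099  0.91633013] [ 567.74558174 -186.46782189  141.47020943] [2.82070775 0.00565469 0.05996413]
```

View pics/m2.png

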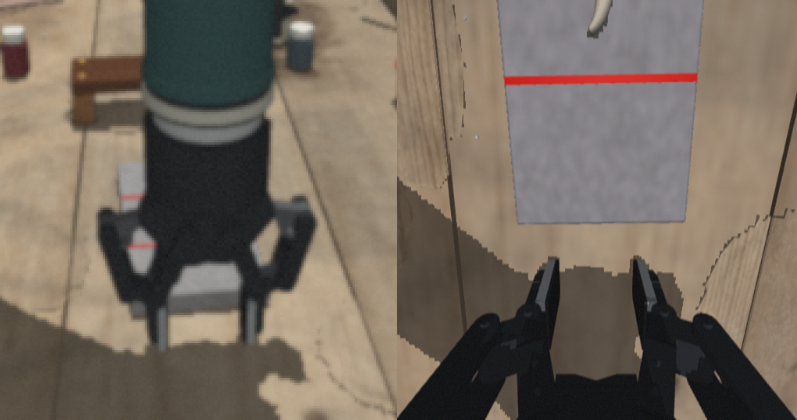

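The side and wrist views show both fingertips just behind the board's end, clear of the table, with the board squared up. Now I close in and push.

Call:
drive_tool(deltas="0.004 0.001 0 0 0 0 0.05;0.009 0.002 0 0 0 0 0.05;0.014 0.002 0 0 0 0 0.05;0.018 0.002 0 0 0 0 0.05;0.021 0.002 0 0 0 0 0.05")

```text
time_s: 8.97
tcp_pos: [575.4, -246.2, 76.6]
eef_rot: [3.14, 0.0, 1.632]
wrist_force: [-0.7, -3.6, 1.1]
width: 50.2
finger_force: 2.0
```

Call:
drive_tool(deltas="0.002 0 0 0 0 0 0.05;0.004 0 0 0 0 0 0.05;0.007 0 0 0 0 0 0.05;0.011 0 0 0 0 0 0.05;0.016 0 0 0 0 0 0.05")

```text
time_s: 9.38
tcp_pos: [574.2, -232.7, 76.5]
eef_rot: [3.14, 0.002, 1.629]
wrist_force: [0.9, -5.4, 4.5]
width: 49.9
finger_force: 2.6
```

Call:
drive_tool(deltas="0.006 0 0 0 0 0 0.05;0.012 0 0 0 0 0 0.05;0.018 0 0 0 0 0 0.05;0.024 0 0 0 0 0 0.05;0.03 0 0 0 0 0 0.05")

```text
time_s: 9.8
tcp_pos: [572.6, -202.1, 76.6]
eef_rot: [3.14, 0.002, 1.629]
wrist_force: [0.3, -5.1, 3.5]
width: 50.1
finger_force: 2.6
```

Call:
drive_tool(deltas="0.006 0 0 0 0 0 0.05;0.012 0 0 0 0 0 0.05;0.017 0 0 0 0 0 0.05;0.02 0 0 0 0 0 0.05;0.021 0 0 0 0 0 0.05")

```text
time_s: 10.22
tcp_pos: [571.2, -179.9, 76.1]
eef_rot: [3.141, 0.0, 1.631]
wrist_force: [1.2, -4.9, 3.5]
width: 49.9
finger_force: 2.4
```

```bash
python3 pose.py '[561,-76,.06]' scene,side d
python3 - <<'E'
from fit import *
p=cam('wrist'); save(p,'w3.png')
for n in['board','bridge']:
    r=robot.regions_of(p,n); print(n,[(a['conf'],a['rect']) for a in r[:1]])
r=robot.regions_of(p,'board')
m=redlines(p,np.ones((384,512))); 
k,l,st,ce=cv2.connectedComponentsWithStats(m.astype(np.uint8))
for i in range(1,k):
    if st[i,4]>40:
        v,u=np.where(l==i); W=world(p,np.c_[u,v],16)[:,:2]; q=(W-[555.5,76.5])@np.array([[np.cos(.06),-np.sin(.06)],[np.sin(.06),np.cos(.06)]])
        print('red bridge-frame x ends',q[:,0].min().round(1),q[:,0].max().round(1),'y mean',q[:,1].mean().round(1),'slope',np.polyfit(q[:,0],q[:,1],1)[0].round(4),st[i])
E
```

```text
board [ 5.6438e+02 -7.7882e+01  4.6000e-02] 2225 3125.0 in bridge -0.4 -154.6 -0.014
10.4167 [ 570.9 -179.9   75.7] [-3.141e+00 -1.000e-03  1.630e+00]
board [(0.66, [124.2, 2.0, 378.7, 239.2])]
bridge []
red bridge-frame x ends -50.8 47.2 y mean -189.3 slope 0.0004 [ 136  121  229    8 1824]
```

View pics/w3.png

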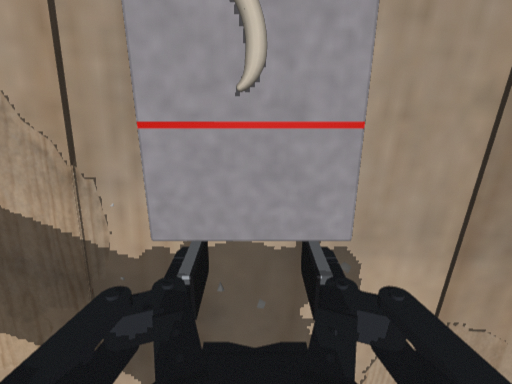

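The wrist view shows the end flush on both fingers, the near red line level at row 125 and the petal in its place. I push on with a small sideways correction, then lift to look at the bridge.

Call:
drive_tool(deltas="0.002 0 0 0 0 0 0.05;0.006 0.0002 0 0 0 0 0.05;0.012 0.0005 0 0 0 0 0.05;0.018 0.0007 0 0 0 0 0.05;0.024 0.001 0 0 0 0 0.05")

```text
time_s: 11.03
tcp_pos: [570.1, -155.4, 75.6]
eef_rot: [-3.141, -0.001, 1.631]
wrist_force: [0.6, -3.3, -0.9]
width: 50.0
finger_force: 1.3
```

Call:
drive_tool(deltas="0.006 0.0003 0 0 0 0 0.05;0.012 0.0006 0 0 0 0 0.05;0.018 0.0008 0 0 0 0 0.05;0.024 0.001 0 0 0 0 0.05;0.03 0.001 0 0 0 0 0.05")

```text
time_s: 11.45
tcp_pos: [569.6, -125.5, 75.8]
eef_rot: [-3.141, -0.0, 1.631]
wrist_force: [0.3, -2.5, -0.9]
width: 49.6
finger_force: 1.1
```

Call:
drive_tool(deltas="0.004 0 0 0 0 0 0.05;0.006 0 0 0 0 0 0.05;0.006 0 0 0 0 0 0.05;0.003 0 0 0 0 0 0.05;-0.012 0 0 0 0 0 0.05")

```text
time_s: 11.87
tcp_pos: [570.7, -135.4, 75.7]
eef_rot: [-3.141, -0.003, 1.634]
wrist_force: [-0.6, 1.0, -1.1]
width: 49.8
finger_force: 0.0
```

Call:
drive_tool(deltas="-0.02 0 -0.01 0 0 0 0.05;-0.02 0 -0.05 0 0 0 0.05;-0.02 0 -0.09 0 0 0 0.05;-0.02 0 -0.13 0 0 0 0.05;-0.02 0 -0.16 0 0 0 0.05")

```text
time_s: 12.28
tcp_pos: [572.0, -159.3, 239.1]
eef_rot: [3.139, 0.0, 1.629]
wrist_force: [0.5, -0.3, -0.5]
width: 49.8
finger_force: 0.0
```

Call:
drive_tool(deltas="0.03 0 -0.01 0 0 0 0.05;0.06 0 -0.02 0 0 0 0.05;0.08 0 -0.03 0 0 0 0.05;0.09 0 -0.03 0 0 0 0.05;0.09 0 -0.03 0 0 0 0.05")

```text
time_s: 12.7
tcp_pos: [566.5, -65.9, 266.1]
eef_rot: [3.141, -0.002, 1.634]
wrist_force: [0.3, -0.5, -0.1]
width: 50.2
finger_force: 0.0
```

Run:
```python
from fit import *
p=cam('wrist'); save(p,'w4.png'); print(robot.sense()['tcp_pos'],p['position'])
for n,q0 in[('bridge',[555.5,76.5,.06]),('board',[562,-13,.06])]:
    x,f,a=fit([p],n,q0); print(n,x.round(3),f.round(),a)
m=redlines(p,np.ones((384,512))); k,l,st,ce=cv2.connectedComponentsWithStats(m.astype(np.uint8))
for i in range(1,k):
    if st[i,4]>30:
        v,u=np.where(l==i); q=(world(p,np.c_[u,v],16)[:,:2]-[555.5,76.5])@np.array([[np.cos(.06),-np.sin(.06)],[np.sin(.06),np.cos(.06)]])
        print('red',q[:,0].min().round(1),q[:,0].max().round(1),q[:,1].mean().round(1),np.polyfit(q[:,0],q[:,1],1)[0].round(4),st[i])
```

```text
[566.11214647 -67.9590006  265.65598424] [561.23925145  15.08936263 335.57068041]
bridge [5.53787e+02 7.39520e+01 5.60000e-02] 266.0 12617.0
board [ 5.62e+02 -1.30e+01  6.00e-02] 0.0 0
red 260.9 322.0 -182.2 -2.8788 [ 473   73   39  190 2862]
red -48.7 49.1 -62.7 0.0042 [205  91  96   4 382]
red -48.6 49.2 -128.4 0.0035 [208 154  90   4 355]
red 288.9 295.3 -160.6 -1.3776 [507 178   5  13  51]
red 289.6 298.7 -175.7 0.0719 [504 194   8   7  40]
```

View pics/w4.png

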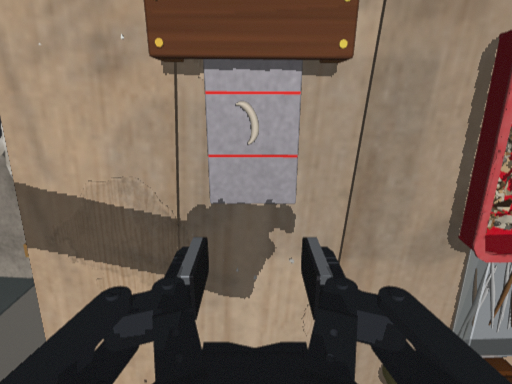

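The wrist view from above shows the plank edge (row 60, columns 150–353), the board just short of it at columns 205–302, and the petal in place. The board is about 2.5 mm right of centre with 93 mm to go. I go back down behind it.

Call:
drive_tool(deltas="-0.03 -0.001 0.01 0 0 0.2 0.05;-0.06 -0.002 0.035 0 0 0.2 0.05;-0.073 -0.002 0.07 0 0 0.2 0.05;-0.073 -0.002 0.105 0 0 0.2 0.05;-0.073 -0.002 0.14 0 0 0.2 0.05")

```text
time_s: 13.27
tcp_pos: [567.6, -145.5, 124.1]
eef_rot: [-3.141, 0.002, 1.621]
wrist_force: [0.2, 0.9, -0.5]
width: 49.7
finger_force: 0.0
```

Call:
drive_tool(deltas="0 0 0.02 0 0 0 0.05;0 0 0.037 0 0 0 0.05;0 0 0.046 0 0 0 0.05;0 0 0.049 0 0 0 0.05;0 0 0.049 0 0 0 0.05")

```text
time_s: 13.68
tcp_pos: [568.1, -142.8, 76.3]
eef_rot: [-3.14, 0.001, 1.625]
wrist_force: [-0.6, -0.1, 0.1]
width: 49.7
finger_force: 0.0
```

Call:
drive_tool(deltas="0.005 0 0 0 0 0 0.05;0.01 0 0 0 0 0 0.05;0.015 0 0 0 0 0 0.05;0.018 0 0 0 0 0 0.05;0.021 0 0 0 0 0 0.05")

```text
time_s: 14.1
tcp_pos: [567.7, -119.5, 77.5]
eef_rot: [3.141, -0.0, 1.628]
wrist_force: [1.2, 0.1, 0.2]
width: 50.2
finger_force: 0.0
```

Call:
drive_tool(deltas="0.002 0 0 0 0 0 0.05;0.005 0 0 0 0 0 0.05;0.009 -0.0002 0 0 0 0 0.05;0.014 -0.0005 0 0 0 0 0.05;0.02 -0.0008 0 0 0 0 0.05")

```text
time_s: 14.52
tcp_pos: [565.9, -101.5, 77.4]
eef_rot: [3.14, 0.002, 1.625]
wrist_force: [0.9, -5.5, 4.2]
width: 49.9
finger_force: 2.5
```

Call:
drive_tool(deltas="0.006 -0.0003 0 0 0 0 0.05;0.012 -0.0006 0 0 0 0 0.05;0.018 -0.0009 0 0 0 0 0.05;0.024 -0.0012 0 0 0 0 0.05;0.03 -0.0015 0 0 0 0 0.05")

```text
time_s: 14.93
tcp_pos: [562.8, -71.0, 77.4]
eef_rot: [3.14, 0.001, 1.626]
wrist_force: [1.0, -4.8, 5.3]
width: 49.8
finger_force: 2.6
```

Call:
drive_tool(deltas="0.005 0 0 0 0 0 0.05;0.008 0 0 0 0 0 0.05;0.01 0 0 0 0 0 0.05;0.011 0 0 0 0 0 0.05;0.011 0 0 0 0 0 0.05")

```text
time_s: 15.35
tcp_pos: [561.7, -59.6, 76.9]
eef_rot: [3.141, -0.0, 1.627]
wrist_force: [0.5, -3.4, 3.4]
width: 49.6
finger_force: 1.9
```

```bash
cat > red.py <<'E'
from fit import *
import sys
B=np.array([553.8,74.,.056]); M=np.array([[np.cos(B[2]),-np.sin(B[2])],[np.sin(B[2]),np.cos(B[2])]])
p=cam('wrist'); save(p,sys.argv[1]); S=robot.sense(); print('tcp N',((S['tcp_pos'][:2]-B[:2])@M).round(1),S['time_s'],S['eef_rot'][2])
m=redlines(p,np.ones((384,512))); k,l,st,ce=cv2.connectedComponentsWithStats(m.astype(np.uint8))
for i in range(1,k):
    if st[i,4]>60 and st[i,2]>60:
        v,u=np.where(l==i); q=(world(p,np.c_[u,v],16)[:,:2]-B[:2])@M
        print('red',q[:,0].min().round(1),q[:,0].max().round(1),q[:,1].mean().round(1),np.polyfit(q[:,0],q[:,1],1)[0].round(4),st[i])
x,f,a=fit([p],'bridge',B); print('bridge',x.round(3),f,a)
E
python3 red.py w5.png
```

```text
tcp N [   0.4 -133.8] 15.4 1.626886056531431
red -48.7 49.3 -66.3 -0.0001 [ 141  121  227    8 1790]
bridge [5.5416e+02 7.3956e+01 5.6000e-02] 166.59607843137255 13747.0
```

View pics/w5.png

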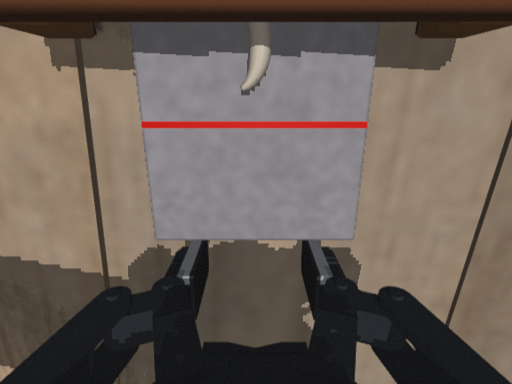

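The view shows the legs' inner edges at columns 95 and 418, centred on the board, with the red line square at row 125. There are 33 mm left.

Call:
drive_tool(deltas="0.002 0 0 0 0 0 0.05;0.006 0 0 0 0 0 0.05;0.011 0 0 0 0 0 0.05;0.016 0 0 0 0 0 0.05;0.021 0 0 0 0 0 0.05")

```text
time_s: 15.87
tcp_pos: [560.3, -38.4, 76.8]
eef_rot: [-3.141, -0.0, 1.627]
wrist_force: [0.4, -4.3, 3.5]
width: 50.3
finger_force: 2.3
```

Call:
drive_tool(deltas="0.004 0 0 0 0 0 0.05;0.007 0 0 0 0 0 0.05;0.009 0 0 0 0 0 0.05;0.01 0 0 0 0 0 0.05;0.0105 0 0 0 0 0 0.05")

```text
time_s: 16.28
tcp_pos: [559.8, -28.0, 76.8]
eef_rot: [-3.141, -0.0, 1.627]
wrist_force: [0.8, -4.1, 3.2]
width: 50.0
finger_force: 2.1
```

```bash
python3 red.py w6.png
```

```text
tcp N [   0.3 -102.2] 16.3333 1.6271125412257876
red -46.4 9.8 -13.4 0.005 [141  65 138  12 720]
red -48.9 48.9 -34.9 0.0011 [ 141  121  227    8 1571]
bridge [5.58644e+02 7.40490e+01 5.70000e-02] 78.0 62522.0
```

View pics/w6.png

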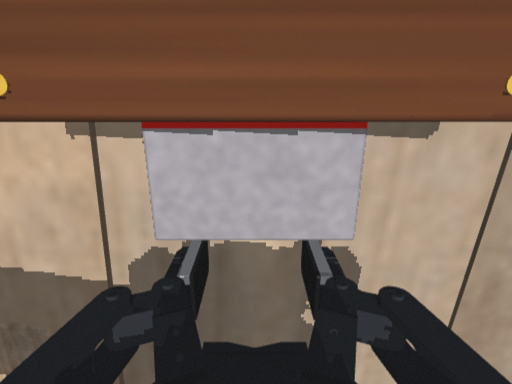

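Call:
drive_tool(deltas="0.0005 0 0 0 0 0 0.05;0.001 0 0 0 0 0 0.05;0.0015 0 0 0 0 0 0.05;0.0017 0 0 0 0 0 0.05;0.0017 0 0 0 0 0 0.05")

```text
time_s: 16.8
tcp_pos: [559.7, -26.5, 76.8]
eef_rot: [-3.141, -0.0, 1.627]
wrist_force: [-0.5, -4.2, 2.2]
width: 49.9
finger_force: 1.9
```

```bash
cat >> red.py <<'E'
i=p['img'].astype(int)
for u in (60,400,440):
    c=i[:,u].sum(1); v=np.argmax(np.diff(c[80:180:1])>45)+80
    print(u,v,[((world(p,[u,v+.5],z)[:,:2]-B[:2])@M).round(1).tolist() for z in(49,33)], c[112:130:2])
E
python3 red.py w7.png
```

```text
tcp N [   0.3 -100.7] 16.85 1.6267877406073041
red -47.1 10.3 -13.9 0.0172 [140  69 140  14 844]
red -48.7 48.7 -34.3 0.0007 [142 126 225   3 672]
bridge [5.57721e+02 7.42680e+01 5.70000e-02] 141.0 64653.0
60 125 [[[-62.7, -30.1]], [[-73.1, -31.8]]] [230 226 228 228 207 179 141 273 505]
400 126 [[[47.4, -30.3]], [[55.1, -32.1]]] [227 225 230 227 217 193 157 183 260]
440 125 [[[60.3, -30.0]], [[70.1, -31.7]]] [228 221 232 232 215 199 156 320 465]
```

Call:
drive_tool(deltas="-0.003 0 0 0 0 0 0.05;-0.012 0 0 0 0 0 0.05;-0.03 0 0 0 0 0 0.05;-0.05 0 0 0 0 0 0.05;-0.06 0 -0.02 0 0 0 0.05")

```text
time_s: 17.32
tcp_pos: [561.0, -88.2, 94.4]
eef_rot: [-3.136, -0.0, 1.626]
wrist_force: [-0.1, -0.2, -0.2]
width: 50.0
finger_force: 0.0
```

Call:
drive_tool(deltas="-0.01 0 -0.03 0 0 0 0.05;-0.01 0 -0.07 0 0 0 0.05;0 0 -0.11 0 0 0 0.05;0.02 0 -0.14 0 0 0 0.05;0.04 0 -0.16 0 0 0 0.05")

```text
time_s: 17.73
tcp_pos: [561.6, -47.1, 260.1]
eef_rot: [3.138, -0.001, 1.625]
wrist_force: [0.6, 0.5, -0.0]
width: 50.3
finger_force: 0.0
```

Call:
drive_tool(deltas="0.03 0 -0.02 0 0 0 0.05;0.06 0 -0.04 0 0 0 0.05;0.09 0 -0.06 0 0 0 0.05;0.1 0 -0.06 0 0 0 0.05;0.1 0 -0.06 0 0 0 0.05")

```text
time_s: 18.15
tcp_pos: [555.3, 57.1, 317.3]
eef_rot: [3.141, -0.003, 1.633]
wrist_force: [-1.5, 0.1, -0.1]
width: 49.7
finger_force: 0.0
```

```bash
python3 red.py w8.png
python3 - <<'E'
from h import *
p=cam('scene'); save(p,'sc9.png'); a=cv2.resize(cv2.imread('pics/sc9.png')[170:290,190:340],None,fx=2.67,fy=3.2,interpolation=3)
cv2.imwrite('pics/m9.png',np.hstack([a,cv2.resize(cv2.imread('pics/w8.png'),(395,a.shape[0]))]))
E
```

```text
tcp N [ -0.  -19.6] 18.2 1.6301378322606799
red -49.3 48.9 32.5 0.0024 [214 117  81   4 252]
red 245.6 398.3 -142.8 -1.2895 [ 428  140   84  178 5569]
bridge [5.54258e+02 7.40760e+01 5.70000e-02] 400.0549019607843 8202.0
60 80 [[[-208.8, 74.1]], [[-218.7, 74.6]]] [462 462 461 467 471 471 468 476 480]
400 87 [[[157.6, 69.7]], [[165.0, 69.9]]] [362 365 366 364 368 367 379 390 391]
440 80 [[[199.4, 77.1]], [[208.9, 77.7]]] [419 421 419 419 414 416 415 415 417]
```

View pics/m9.png

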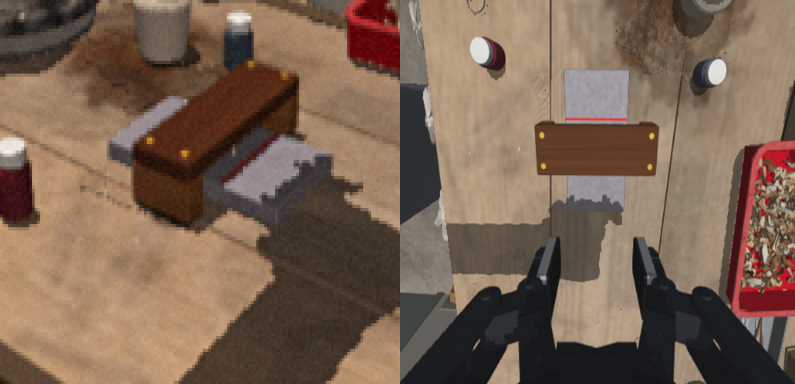

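The views show the board centred under the plank, its far red line just outside the plank's far edge, the bridge and pots in place, and the hand clear.

```bash
python3 -c "
from workcell import robot
print(robot.finish_job())"
```

```text
the job is handed in; nothing more can be done
None
```

The board is under the bridge, centred and square to within about 1 mm by the camera measurements. It was only pushed, the hand was clear at hand-in, and the job was handed in at about 18 s; the petal showed in place when last seen, before the plank hid it.

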